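# Load the bench stapler

## Robot

A 6-joint arm with a two-finger parallel gripper is mounted at the origin on the work surface. World frame = base frame: x ahead of the robot, y to its left, z up, the work surface at z = 0. Lengths are in mm, angles in rad, forces in N, time in s.
With the tool pointing down it reaches from about 300 to 775 mm from the base axis. Payload 14.6 kg.
Tool frame: the origin (TCP) lies at the very end of the fingers, on their centre line; the grasp point (between the pads) lies 19 mm behind it; z points along the fingers, y is the line along which they close (so a half turn about z gives the same grasp; the last joint's range is limited). The gripper opens to 94 mm and grips with 3 to 60 N. Pads are 16 mm wide; open, the fingers measure 119 mm over their backs; the gripper's body (75 mm by 177 mm) begins 78 mm behind the grasp point.
Start: joints at [-1.415, 0.3, 1.521, -0, 1.321, -0.067], TCP at [121.522, -536.397, 205.446] pointing down, gripper open.
Joint ranges: [-3.03, 3.03], [-0.79, 2.21], [0.23, 2.52], [-1.04, 4.18], [0, 3.07], [-2.55, 2.55]. Speed limits (rad/s): [2.22, 2.22, 2.57, 3.14, 3.14, 3.14].

## Interface

Orientations are given as [roll, pitch, yaw] about the fixed x, y, z axes, in that order (R = Rz(yaw) Ry(pitch) Rx(roll)).
In Python, from cell import manip, camera, get_calibration gives the robot as it stands. The module is installed in compiled form; this text tells all that it offers.
- The arm moves only by the tool jog_arm, never from a script. Its argument "plan" is one flat list of numbers, 6 for each row, row after row: the shift along the world's x, y, z in m, then the turn, a rotation vector about the world's x, y, z in degrees. A call has 1 to 20 rows; each row is the pose to reach, as a shift and turn from the pose commanded when the call began; what a row does not reach only later rows make up. A row lasts 1/10 s, in which the tool goes at most 50 mm and 8.59 degrees, less where a joint would pass 70% of its speed; a pose out of reach is approached as far as the arm can. A call with a gripper value outside its range is refused whole. "claw" is the finger opening in m, from 0 to 0.094, set as the call begins (left out, the last holds). The fingers move at their own pace and stop on an object; "force" is the grip in N (left out, the last holds). Time passes only in rows, so rows that repeat a pose let the fingers close. It gives the time, the measured TCP pose, the force, the opening and the grip force at its end, in the units of the state.
- manip.read_state(): the state, without advancing time (a new reading comes with each control period).
- camera(name): name is "scene" or "top"; returns (picture, depth): 480x640x3 uint8, red, green, blue; 480x640 float32, mm along the optical axis (not along the pixel's ray), 0 where there is no reading.
- get_calibration(name): a dict with "fx", "fy", "cx", "cy" (pixels), "origin" and "attitude" of the camera in the world. Camera axes: x right, y down, z forward; pixel columns grow to the right and rows downward; lengths in mm; the calibration is good to about 2 mm. A picture is of the moment at which its call begins. get_calibration takes no time and is no camera call.
- manip.sign_off(): hands the job in; it is judged then, once.
The state is a dict: "clock": time; "joints": joint angles; "qd": joint speeds; "effort": joint torques, N m; "eef_pos": TCP position; "eef_rot": TCP orientation; "wrist_force": force on the tool from outside, world axes, zero at the start; "moment": the same for the moment, N m; "finger_gap": finger opening in mm; "finger_force": force on a finger pad.
Only numpy, scipy, OpenCV 4.12 (cv2) and the standard library are available. Lean on these libraries where they do the work, as an engineer would, in place of code of your own. Each camera call takes 0.05 s, during which the arm holds its last target. There are 200 camera calls.

## Task

The bench stapler is open and empty. Take the full, long strip of staples and load it legs down into the magazine: tail first against the spring follower, push the follower back until the front end drops in behind the nose plate, let the spring hold it hard up against the nose and press it down flat on the channel floor; only then swing the cap rail down and press it until its catch snaps in. Work gently, without forcing the strip or the stapler, and leave everything else on the bench where it is.

Things in the scene. Friction and masses are not known exactly. Their poses are not given: they have to be found in the camera images.
- stapler: Bench stapler, fixed: dark base 270 x 90 x 10 mm bolted to a light board 330 x 140 mm that stands 4 to 12 mm proud of the bench. Origin: centre of the base's underside, z up, -x towards the nose. On its pillar (point pivot) swivels the magazine arm with follower and cap; this pose is the base's, not the arm's.
- pivot (a point): Vertical swivel axis of the magazine arm (stapler x = 90, y = 0, z = 50 mm). The arm is clamped stiffly, up to 0.08 rad to either side of the base's -x, so find its line by eye or feel. From the pivot: nose plate 200 to 206 mm out, 16 mm tall; channel straight out from the pivot, 14.5 mm wide inside, floor top at z = 50, walls 2.5 thick, 8 tall.
- follower (a joint): Travel (m) of the brass spring follower in the channel (13.5 mm wide, 14 long, top at stapler z = 66). 0 = front stop, its face 106 mm from the pivot, 94 mm behind the nose plate: a 104 mm strip must push it back (limit 0.030). Spring 3 N at 0 plus 0.2 N per mm. About 0.010 with the strip seated, which it pinches: it stays up till pressed down with 5 to 9 N.
- cap (a joint): Angle (rad) of the green U-section cap rail: 0 = shut, 1.57 = upright, 1.75 at most. Hinge level, across the arm, over the pivot at stapler z = 73. 27 mm wide, 231 long; outer face (up when shut, away from the nose when upright) 1.5 to 4 mm off the hinge plane. Stays where left; 0.5 to 2 N moves it. At 0.04 its pin meets the spring catch: press there 6 to 12 N, 185 mm out.
- strip: The full strip of bright steel staples: rigid, U-section, 104 mm long (x), 12.5 mm wide (y), 20 mm tall, about 60 g, standing legs down on the bench. Origin: centre of its underside, z up. Both ends are alike. In the channel its upper 12 mm stand above the side walls, where fingers can hold it.
- stub: Leftover short piece of the same staples, 52 mm long, 12.5 mm wide, 20 mm tall. Not wanted: leave it. Origin: centre of its underside.
- bowl: White ceramic bowl, 100 mm across, 50 mm tall. Leave it.
- driver: Screwdriver with wooden handle, 190 mm long, lying. Leave it.
- hammer: Hammer with dark wooden handle, 240 mm long, lying. Leave it.
- collar: Dark wooden collar, 56 mm across, 18 mm tall. Leave it.
- jade: Green cut stone, 48 mm across, 24 mm tall. Leave it.
- case: Open light wooden presentation case, 100 x 140 x 45 mm. Leave it.
Mind the look-alikes: they are no part of the job. Leave any orange, red or turquoise look-alike of the strip alone.

How it is judged (in metres and radians):
On the way, in this order (a step that is already met when the one before it is completed fails the run):
1. the full strip lies bedded in the magazine, held against the nose by the follower, and let go (x of strip in the frame of stapler between -0.061 and -0.0545 m and y of strip in the frame of stapler between -0.0145 and 0.0145 m and z of strip in the frame of stapler between 0.047 and 0.0525 m and angle between the x axis of strip and the x axis of stapler, either way round below 0.105 rad and angle between strip's own z axis and vertical below 0.05 rad and value of joint follower between 0.006 and 0.014 m and contact force between the fingers and strip below 0.1 N), for 0.3 s.
2. the cap rail is shut and caught (value of joint cap below 0.015 rad), for 0.2 s.
At the end, for the whole second after the job is handed in: Full strip in the magazine: front end within 3 mm of the nose plate, bedded on the floor within 2.5 mm, level within 0.05 rad, along the channel (within 0.105 rad and 14.5 mm of the base's axis), follower pushed back 6 to 14 mm, at rest and let go; cap rail shut and caught (below 0.015 rad) (all of step 1 and value of joint cap below 0.015 rad and linear speed of strip below 0.02 m/s); the robot touches nothing.
It fails at once if the strip is forced against the stapler with more than 30 N in all (contact force between strip and stapler above 30 N).
It fails at once if the robot presses on the stapler with more than 30 N (contact force between any of the arm, the fingers and stapler above 30 N).
It fails at once if another thing on the bench is moved more than 20 mm (distance of any of stub, bowl, driver, hammer, collar, jade, case from where it was at the start of the episode above 0.02 m).
It also fails if it takes over 72 s, if anything falls off the work surface, if the arm or the gripper's body presses on something with over 40 N, if the wrist force passes 120 N, or if a joint passes its speed limit or range.

## Working session

There is one attempt and no reset: what is moved stays moved. The work goes in short steps, Python scripts to look and compute and a tool call to move; the robot and the scene stay as the last step left them, time stands still between calls to the robot, and variables do not carry over. Pictures are saved under pics/ and viewed, at most 11 in all, crops included, and the job is handed in when it is done.

Besides the shell and the picture viewer there is one more tool, called after "Request:" by a JSON object that holds its "name" and its "arguments". jog_arm: Moves the arm, as the interface text tells. Its arguments: {"type":"object","properties":{"plan":{"type":"array"},"claw":{"type":"number"},"force":{"type":"number"}},"required":["plan"]}

```bash
mkdir -p pics; cat > h.py <<'E'
import numpy as np, cv2
from cell import manip, camera, get_calibration
from scipy.spatial.transform import Rotation as R
def rotm(a):
    a=np.array(a,float)
    if a.shape==(3,3): return a
    if a.size==4: return R.from_quat(a).as_matrix()
    return R.from_euler('xyz',a).as_matrix()
def cloud(name):
    im,d=camera(name); c=get_calibration(name)
    v,u=np.mgrid[0:480,0:640]
    P=np.stack([(u-c['cx'])/c['fx']*d,(v-c['cy'])/c['fy']*d,d],-1)
    W=P@rotm(c['attitude']).T+np.array(c['origin'])
    W[d==0]=np.nan
    return im,d,W
E
python3 - <<'E'
from h import *
for n in ('top','scene'):
    print(n,get_calibration(n))
    im,d,W=cloud(n); cv2.imwrite(f'pics/{n}0.png',im[...,::-1]); np.savez(f'{n}0.npz',im=im,W=W,d=d)
print(manip.read_state())
E
```

```text
top {'fx': 499.94674581587134, 'fy': 499.94674581587134, 'cx': 319.8371327132309, 'cy': 245.7009429412714, 'origin': array([ 495.61370842,   29.56805375, 1140.73214017]), 'attitude': array([-3.09609403, -0.01161345, -1.55271107])}
scene {'fx': 495.15196679616867, 'fy': 495.15196679616867, 'cx': 315.1961810904689, 'cy': 248.19037654953365, 'origin': array([1180.33792863, -566.314534  ,  655.88848162]), 'attitude': array([-2.16255907,  0.01785239,  0.780937  ])}
{'clock': 0.1, 'joints': array([-1.41464313e+00,  3.00405174e-01,  1.52150518e+00, -1.23782470e-05,
        1.32065502e+00, -6.65785861e-02]), 'qd': array([-0.00048389, -0.00136616, -0.00265537,  0.00034741,  0.00099867,
       -0.0005205 ]), 'effort': array([ 4.27232399e-04, -5.32646406e+01, -3.53284156e+01,  7.09057529e-02,
        2.35340249e-02, -6.88115301e-05]), 'eef_pos': array([ 121.46354754, -536.19640043,  204.95458973]), 'eef_rot': array([-3.14062130e+00, -5.27505757e-05,  2.22734831e-01]), 'wrist_force': array([ 0.21256267,  0.34255098, -0.00448175]), 'moment': array([-0.01189712,  0.02145602,  0.00022982]), 'finger_force': 0.0, 'finger_gap': 93.52668142521382}
```

View pics/top0.png

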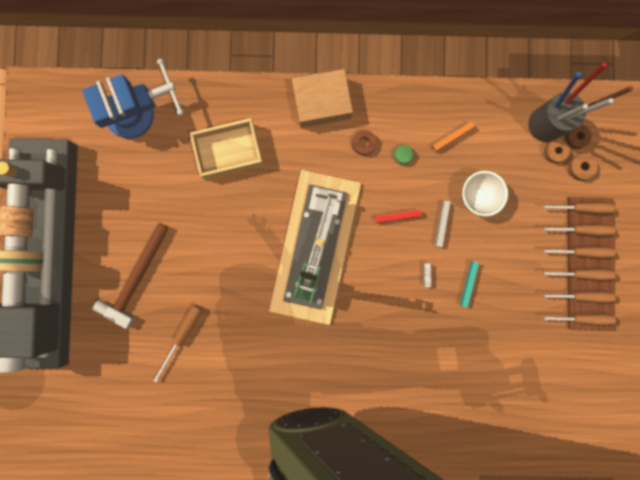

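View pics/scene0.png

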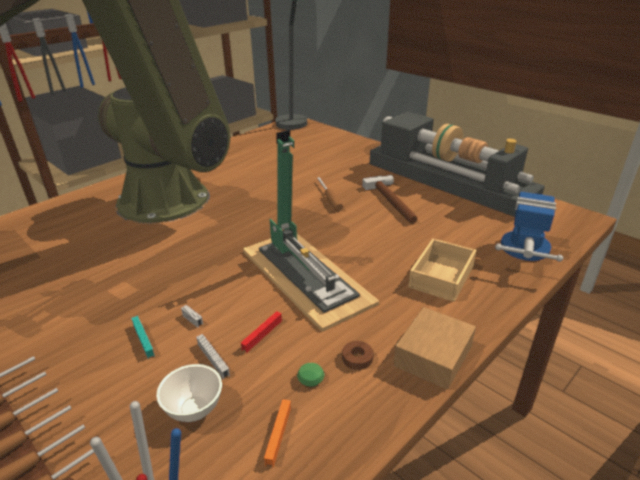

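Top view: the strip is at about (443,224) and the stub at (428,275). The stapler is centred on (316,247) with its nose up (+x) at about (330,195), and the cap stands upright near (306,285). Next I'll enlarge and measure.

```bash
python3 - <<'E'
from h import *
D=np.load('top0.npz'); im,W,d=D['im'],D['W'],D['d']
c=im[170:330,260:370]; c2=im[190:260,420:470]
a=cv2.resize(c,None,fx=3.7,fy=3.7,interpolation=cv2.INTER_CUBIC); b=cv2.resize(c2,None,fx=7,fy=7,interpolation=cv2.INTER_CUBIC)
o=np.zeros((592,800,3),np.uint8); o[:a.shape[0],:a.shape[1]]=a[:592]; o[:490,410:410+350]=b
cv2.imwrite('pics/crop1.png',o[...,::-1])
def fit(u0,u1,v0,v1,zlo,zhi,lab):
    w=W[v0:v1,u0:u1].reshape(-1,3); w=w[(w[:,2]>zlo)&(w[:,2]<zhi)]
    r=cv2.minAreaRect(w[:,:2].astype(np.float32)); m=w[:,:2].mean(0); ev,V=np.linalg.eigh(np.cov(w[:,:2].T))
    print(lab,len(w),r,m,np.degrees(np.arctan2(V[1,1],V[0,1])),np.median(w[:,2]))
fit(425,460,192,256,12,30,'strip'); fit(415,440,258,292,12,30,'stub')
fit(265,370,165,330,3,20,'board')
w=W[165:330,265:370].reshape(-1,3)
print('bench z',np.nanmedian(W[240:260,380:420,2]))
print('zhist',np.histogram(w[:,2],[-5,3,8,13,20,30,40,48,53,57,60,64,68,80,100,200,280,320]))
# height slices along column scanning
for v in range(184,300,4):
    print(v,' '.join(f'{x:.0f}' for x in W[v,296:346,2]))
E
```

```text
strip 291 ((602.8980102539062, -257.91363525390625), (13.875738143920898, 103.74994659423828), 80.27884674072266) [ 602.93888184 -257.5458156 ] 170.36027651039134 20.43192199204782
stub 146 ((486.6943054199219, -223.26979064941406), (51.898765563964844, 13.427480697631836), 3.2364797592163086) [ 486.31512584 -223.21366183] -178.65156462675247 19.84287191483179
board 6037 ((546.1603393554688, 23.573829650878906), (374.2637023925781, 237.89303588867188), 0.9502643346786499) [544.75878175  27.29730658] 172.57257927782058 11.153618358607446
bench z 0.5948793227562419
zhist (array([7077, 1428, 2946, 1663, 2683,   98,    0,   20,   83,  121,  258,
         73,  306,  182,   65,   73,  147]), array([ -5,   3,   8,  13,  20,  30,  40,  48,  53,  57,  60,  64,  68,
        80, 100, 200, 280, 320]))
184 1 2 11 11 10 14 13 12 15 10 12 6 14 22 22 24 9 14 12 11 11 10 8 13 11 9 7 13 11 13 14 12 13 14 12 12 11 12 12 11 9 8 13 11 9 10 8 12 17 11
188 1 10 13 13 10 15 13 13 12 14 12 12 23 24 24 25 20 25 23 28 27 24 25 22 24 20 19 21 24 21 24 21 14 19 11 13 12 14 13 16 8 8 11 10 11 11 12 11 13 12
192 1
[... 3438 characters left out ...]
 251 nan 94 97 95 33 nan 21 22 21 19 20 21 16 22 13 13 11 14 13 12 12 8 12 9 11 -0 1 -1 0 -0 2 1
284 96 93 95 90 113 119 128 144 150 157 163 168 173 177 168 175 182 187 94 93 95 33 32 31 19 23 21 21 21 24 21 9 13 12 8 11 7 10 12 10 10 12 -2 0 2 nan 1 -0 0 -1
288 94 93 54 56 52 86 86 87 89 86 91 89 92 87 90 99 92 98 97 92 35 34 34 35 22 23 20 18 20 24 12 12 10 12 14 10 12 10 13 13 12 7 -1 2 2 1 -3 -2 2 -2
292 93 53 58 51 54 59 58 54 54 53 58 54 52 56 53 52 93 94 35 36 37 nan 20 23 22 21 22 22 19 20 17 13 14 11 10 11 13 10 14 14 9 0 0 0 1 -1 -0 6 1 2
296 57 58 51 55 55 56 55 56 55 52 57 57 53 56 82 95 95 32 31 22 24 21 23 23 20 20 24 24 18 14 13 9 8 12 14 14 14 9 12 10 3 3 0 -1 -0 3 -1 -1 0 -4
```

View pics/crop1.png

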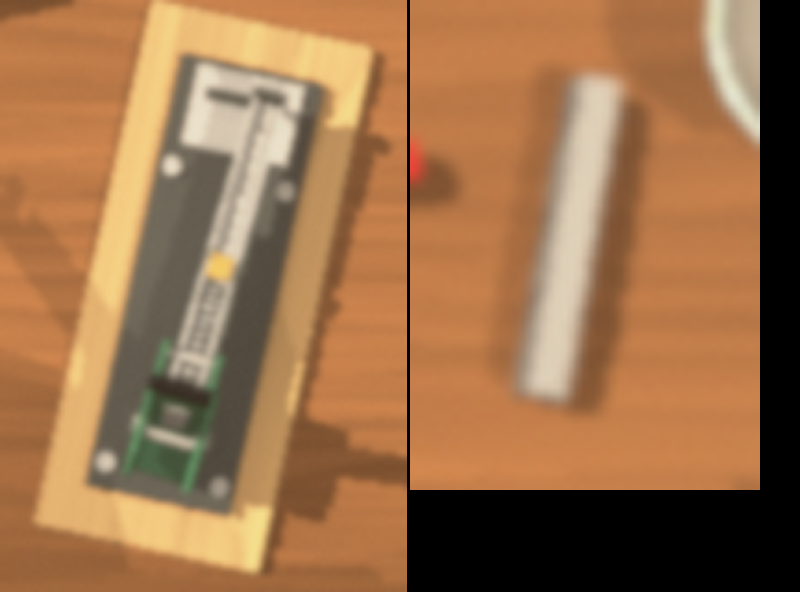

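The crop shows the strip running from about (425,200) to (447,250) px, the brass follower at (319,242), and the channel running from the hinge up to the dark nose plate at (332,196). Next I'll fit the arm line.

```bash
python3 - <<'E'
from h import *
def line(w):
    m=w[:,:2].mean(0); 
    for _ in range(5):
        ev,V=np.linalg.eigh(np.cov(w[:,:2].T)); m=w[:,:2].mean(0); dd=V[:,1]*np.sign(V[0,1]); n=np.array([-dd[1],dd[0]])
        r=(w[:,:2]-m)@n; w=w[np.abs(r)<13]
    return m,dd,n,w
for cam,zb in (('top',1),('scene',1)):
    D=np.load(cam+'0.npz'); W=D['W'].reshape(-1,3); im=D['im'].reshape(-1,3).astype(int)
    ok=np.isfinite(W).all(1); W=W[ok]; im=im[ok]
    near=(W[:,0]>380)&(W[:,0]<680)&(np.abs(W[:,1]-20)<100)
    w=W[near&(W[:,0]>500)&(W[:,2]>54)&(W[:,2]<84)]
    m,dd,n,w=line(w); r=(w[:,:2]-m)@n
    a=(w[:,:2]-m)@dd
    print(cam,'arm line at',m,'deg',np.degrees(np.arctan2(dd[1],dd[0])),'width',np.percentile(r,[2,98]),'ends',np.percentile(a,[0.5,99.5]), m+dd*np.percentile(a,99.5))
    # binned mid-edge line
    B=[]
    for lo in np.arange(-70,80,10):
        k=(a>=lo)&(a<lo+10)
        if k.sum()>8: B.append((lo+5,(np.percentile(r[k],3)+np.percentile(r[k],97))/2))
    B=np.array(B); print('mid offset slope deg,icpt',np.degrees(np.polyfit(B[:,0],B[:,1],1)[0]),np.polyfit(B[:,0],B[:,1],1)[1])
    c=im; y=near&(c[:,0]>c[:,2]*1.7)&(c[:,0]>150)&(c[:,1]>110)&(W[:,2]>60)&(W[:,2]<90)
    f=W[y]; print('follower',len(f),f.mean(0),np.percentile((f[:,:2]-m)@dd,[2,98]), )
    b=W[near&(W[:,2]>5.5)&(W[:,2]<30)]
    # board outline: largest component in xy raster
    g=np.zeros((400,300),np.uint8); ij=((b[:,:2]-[340,-130])).astype(int); okk=(ij>=0).all(1)&(ij[:,0]<400)&(ij[:,1]<300); g[ij[okk,0],ij[okk,1]]=255
    g=cv2.morphologyEx(g,cv2.MORPH_CLOSE,np.ones((7,7)));nn,L,S,_=cv2.connectedComponentsWithStats(g);k=1+S[1:,4].argmax()
    p=np.argwhere(L==k).astype(np.float32)+[340,-130]; print('board',cv2.minAreaRect(p.astype(np.float32)))
    print('base top z',np.median(W[near&(W[:,2]>17)&(W[:,2]<28)][:,2]),'foll z',np.median(f[:,2]))
    g=near&(c[:,1]>c[:,0]*1.2)&(W[:,2]>120)
    q=W[g]; 
    if len(q)>20:
        q=np.c_[(q[:,:2]-m)@dd,(q[:,:2]-m)@n,q[:,2]]
        for z in range(120,330,30):
            k=(q[:,2]>z)&(q[:,2]<z+30)
            if k.sum()>5: print(z,k.sum(),np.percentile(q[k,0],[5,50,95]).round(1),np.percentile(q[k,1],[5,50,95]).round(1),q[k,2].max())
    s=W[(np.abs(W[:,0]-603)<60)&(np.abs(W[:,1]+257)<25)&(W[:,2]>13)&(W[:,2]<28)]
    ms,ds,_,s=line(s); aa=(s[:,:2]-ms)@ds; print('strip',cv2.minAreaRect(s[:,:2].astype(np.float32)),np.degrees(np.arctan2(ds[1],ds[0])),ms+ds*(np.percentile(aa,[1,99]).mean()),np.percentile(aa,[1,99]))
E
```

```text
top arm line at [581.21832172  12.97733613] deg -15.359069701258328 width [-9.35313607  9.33358166] ends [-80.57360896  80.43708568] [658.78258587  -8.32782002]
mid offset slope deg,icpt -0.003909225445446781 -0.016201947450522933
follower 39 [552.56333864  20.18557589  76.88596504] [-35.7674259  -23.10053077]
board ((535.2723999023438, 30.77277374267578), (151.87457275390625, 319.5008239746094), 78.33507537841797)
base top z 21.84868686472487 foll z 77.96241642502036
270 13 [-93.9 -88.2 -83.9] [-13.9  11.1  12.4] 299.938296776464
strip ((602.8980102539062, -257.91363525390625), (13.875738143920898, 103.74994659423828), 80.27884674072266) -9.63175260417358 [ 602.99096644 -257.64631283] [-50.66321431  50.75321864]
scene arm line at [588.54258953   7.17077754] deg -14.708625926308038 width [-8.85324904 11.55098064] ends [-90.62375132  74.2844337 ] [660.39268804 -11.69030497]
mid offset slope deg,icpt -0.16210270318594686 1.1391474932882784
follower 33 [547.81849123  22.48768491  74.67630827] [-106.71397881  -28.45354845]
board ((535.0546875, 14.199081420898438), (116.3884048461914, 313.8844909667969), 79.04593658447266)
base top z 20.42449085730641 foll z 75.92123286092476
120 143 [-129.9 -125.9 -114.6] [-10.4   5.7  16. ] 149.90373464232783
150 155 [-126.4 -121.9 -110.5] [-10.2   5.9  15.6] 179.9785039078231
180 153 [-122.1 -118.  -106.9] [-10.2   5.8  16. ] 209.97175143081364
210 163 [-118.2 -113.9 -102.4] [-10.3   4.9  15.6] 239.92880473860885
240 169 [-113.7 -109.9  -98.9] [-10.3   4.   15.6] 269.77850785256396
270 114 [-108.9 -104.5  -90.2] [-11.   -2.2  14.8] 299.95495409589654
strip ((603.3704223632812, -259.8919372558594), (13.866315841674805, 104.1897201538086), 80.4025650024414) -9.565846796241766 [ 604.22249358 -260.87490111] [-53.37237471  48.44973928]
```

Request:
{"name": "jog_arm", "arguments": {"plan": [0.4815,0.2784,0,0,0,-22.4,0.4815,0.2784,0,0,0,-22.4,0.4815,0.2784,0,0,0,-22.4,0.4815,0.2784,0,0,0,-22.4,0.4815,0.2784,0,0,0,-22.4,0.4815,0.2784,0,0,0,-22.4,0.4815,0.2784,0,0,0,-22.4,0.4815,0.2784,0,0,0,-22.4,0.4815,0.2784,0,0,0,-22.4,0.4815,0.2784,0,0,0,-22.4,0.4815,0.2784,0,0,0,-22.4,0.4815,0.2784,0,0,0,-22.4,0.4815,0.2784,-0.145,0,0,-22.4,0.4815,0.2784,-0.145,0,0,-22.4,0.4815,0.2784,-0.145,0,0,-22.4,0.4815,0.2784,-0.145,0,0,-22.4,0.4815,0.2784,-0.145,0,0,-22.4,0.4815,0.2784,-0.145,0,0,-22.4], "claw": 0.04, "force": 10}}

```text
clock: 1.9
eef_pos: [604.2, -258.8, 63.7]
eef_rot: [3.14, -0.004, -0.168]
wrist_force: [-0.0, 0.1, 0.3]
finger_gap: 40.0
finger_force: 0.0
```

Request:
{"name": "jog_arm", "arguments": {"plan": [0,0,-0.03,0,0,0,0,0,-0.045,0,0,0,0,0,-0.05,0,0,0,0,0,-0.05,0,0,0,0,0,-0.05,0,0,0,0,0,-0.05,0,0,0]}}

```text
clock: 2.5
eef_pos: [603.6, -258.3, 11.7]
eef_rot: [3.141, -0.002, -0.168]
wrist_force: [-0.4, -0.2, 0.7]
finger_gap: 39.9
finger_force: 0.0
```

```bash
python3 - <<'E'
from h import *
s=manip.read_state(); print(s['eef_pos'],s['eef_rot'],s['wrist_force'])
im,d=camera('scene'); cv2.imwrite('pics/s1.png',cv2.resize(im[290:410,130:290],None,fx=4,fy=4,interpolation=cv2.INTER_CUBIC)[...,::-1])
E
```

```text
[ 603.56251589 -258.26353523   11.65633843] [ 3.14113438e+00 -1.58196948e-03 -1.68187914e-01] [-0.38900234 -0.1688497   0.71399147]
```

View pics/s1.png

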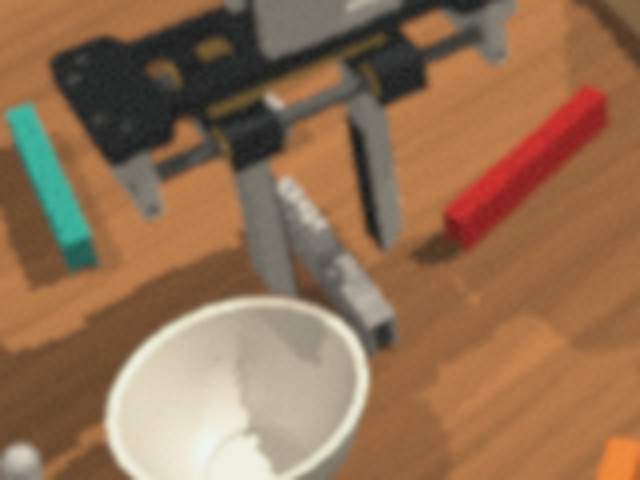

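The strip (about (330,260) in the crop) lies between the open fingers, clear of the bowl. I'll grip it.

Request:
{"name": "jog_arm", "arguments": {"plan": [0,0,-0.0012,0,0,0,0,0,-0.0012,0,0,0,0,0,-0.0012,0,0,0,0,0,-0.0012,0,0,0,0,0,-0.0012,0,0,0,0,0,-0.0012,0,0,0,0,0,-0.0012,0,0,0], "claw": 0.005, "force": 25}}

```text
clock: 3.25
eef_pos: [603.0, -258.0, 9.3]
eef_rot: [3.142, -0.0, -0.168]
wrist_force: [-0.1, -0.4, 0.0]
finger_gap: 12.4
finger_force: 25.0
```

Request:
{"name": "jog_arm", "arguments": {"plan": [0,0,0.03,0,0,0,0,0,0.07,0,0,0,0,0,0.11,0,0,0,0,0,0.11,0,0,0,0,0,0.11,0,0,0]}}

```text
clock: 3.75
eef_pos: [603.1, -258.0, 119.6]
eef_rot: [3.141, -0.001, -0.168]
wrist_force: [-0.7, 0.8, -1.6]
finger_gap: 12.0
finger_force: 25.0
```

```bash
python3 - <<'E'
from h import *
s=manip.read_state(); print(s['eef_pos'],s['joints'],s['finger_gap'],s['wrist_force'])
im,d,W=cloud('scene')
cv2.imwrite('pics/s2.png',im[...,::-1])
p=s['eef_pos']; t=np.arctan2(p[1],p[0])
w=W.reshape(-1,3); w=w[np.isfinite(w).all(1)]
rho=w[:,0]*np.cos(t)+w[:,1]*np.sin(t); l=-w[:,0]*np.sin(t)+w[:,1]*np.cos(t)
for a in range(240,800,30):
    k=(rho>a)&(rho<a+30)&(np.abs(l)<130)&(w[:,2]>200)
    if k.sum()>5: print(a, k.sum(),'z',np.percentile(w[k,2],[1,50,99]).round(),'lat',np.percentile(l[k],[1,99]).round(), 'lat of low', np.median(l[k][w[k,2]<np.percentile(w[k,2],10)]).round())
E
```

```text
[ 603.09880714 -257.99463807  119.55476693] [-4.60078071e-01  6.08606425e-01  1.28085774e+00  7.38180012e-05
  1.25116777e+00  1.27883305e+00] 12.029330402525613 [-0.72426704  0.80965659 -1.61783089]
240 218 z [432. 458. 511.] lat [-57. 129.] lat of low 123.0
270 494 z [478. 511. 543.] lat [-61. 130.] lat of low 118.0
300 106 z [521. 530. 543.] lat [-56. 130.] lat of low 119.0
330 9 z [534. 541. 548.] lat [-50.  76.] lat of low -50.0
360 155 z [525. 542. 551.] lat [-53.  84.] lat of low -51.0
390 859 z [516. 543. 551.] lat [-53.  80.] lat of low -48.0
420 1168 z [479. 531. 543.] lat [-55.  78.] lat of low -51.0
450 1270 z [460. 517. 529.] lat [-55.  77.] lat of low -52.0
480 1357 z [460. 504. 516.] lat [-52.  70.] lat of low -46.0
510 1440 z [447. 488. 502.] lat [-51.  65.] lat of low -46.0
540 1167 z [431. 472. 487.] lat [-53.  57.] lat of low -39.0
570 3173 z [402. 443. 480.] lat [-48.  53.] lat of low 4.0
600 493 z [220. 440. 447.] lat [-53.  80.] lat of low 67.0
630 1582 z [217. 260. 438.] lat [-90.  84.] lat of low -26.0
660 7587 z [220. 340. 428.] lat [-82.  84.] lat of low 21.0
690 2954 z [222. 381. 411.] lat [-79.  53.] lat of low -39.0
```

View pics/s2.png

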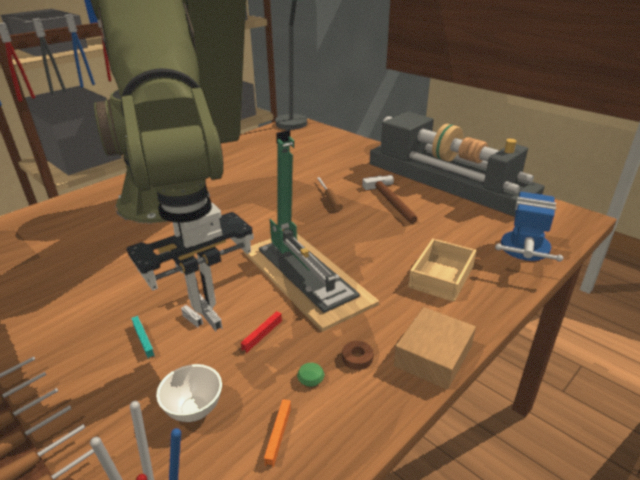

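The strip is held level and centred in the fingers at (205,315); the cap leans slightly forward. I'll carry the strip over the magazine.

Request:
{"name": "jog_arm", "arguments": {"plan": [0.002,0.045,0,0,0,-2,0.004,0.09,0,0,0,-4,0.006,0.135,0,0,0,-5.72,0.008,0.18,0,0,0,-5.72,0.0101,0.225,0,0,0,-5.72,0.0113,0.2619,0,0,0,-5.72,0.0113,0.2619,0,0,0,-5.72,0.0113,0.2619,0,0,0,-5.72,0.0113,0.2619,0,0,0,-5.72,0.0113,0.2619,0,0,0,-5.72]}}

```text
clock: 4.8
eef_pos: [614.2, 2.6, 118.7]
eef_rot: [3.141, 0.001, -0.27]
wrist_force: [-0.3, -0.5, 0.2]
finger_gap: 12.3
finger_force: 25.0
```

```bash
python3 - <<'E'
from h import *
s=manip.read_state(); print(s['eef_pos'],s['eef_rot'],s['wrist_force'],s['moment'])
im,d,W=cloud('scene'); np.savez('scene2.npz',im=im,W=W,d=d)
im2,d2,W2=cloud('top'); np.savez('top2.npz',im=im2,W=W2,d=d2)
a=cv2.resize(im[215:325,225:385],None,fx=4.5,fy=4.5,interpolation=cv2.INTER_CUBIC)
cv2.imwrite('pics/s3.png',a[...,::-1])
# strip points: around its expected volume, each camera
p=s['eef_pos']; th=-15.36*np.pi/180; u=np.array([np.cos(th),np.sin(th)]); n=np.array([-u[1],u[0]])
for nm,w in (('scene',W),('top',W2)):
    w=w.reshape(-1,3); w=w[np.isfinite(w).all(1)]; q=np.c_[(w[:,:2]-p[:2])@u,(w[:,:2]-p[:2])@n,w[:,2]-p[2]]
    for lab,k in (('top face',(q[:,2]>6)&(q[:,2]<20)),('all',(q[:,2]>-15)&(q[:,2]<20))):
        k&=(np.abs(q[:,1])<12)&(np.abs(q[:,0])<70)&(np.abs(q[:,0])>14)
        if k.sum()>5: print(nm,lab,k.sum(),'along',np.percentile(q[k,0],[0,1,99,100]).round(1),'across',np.percentile(q[k,1],[2,50,98]).round(1),'z',np.percentile(q[k,2],[1,50,99]).round(1))
    f=q[(q[:,0]>15)&(np.abs(q[:,1])<12)&(q[:,2]>-18)&(q[:,2]<20)&(q[:,0]<70)]; 
    g=q[(q[:,0]<-15)&(np.abs(q[:,1])<12)&(q[:,2]>-18)&(q[:,2]<20)&(q[:,0]>-70)]
    for r in (f,g):
        if len(r)>5: print(len(r),r.mean(0).round(2),r.min(0).round(1),r.max(0).round(1))
E
```

```text
[614.17063456   2.63702358 118.7423252 ] [ 3.14135592e+00  6.91269314e-04 -2.69525216e-01] [-0.26073022 -0.46638612  0.19828741] [ 0.04840949  0.03788499 -0.00051542]
scene top face 123 along [-51.6 -50.9  53.8  53.8] across [-7.9 -2.6  4.3] z [ 6.6  9.6 12.8]
scene all 270 along [-53.9 -50.5  53.8  54.2] across [-8.1 -6.1  4.2] z [-9.9  4.8 12.1]
203 [37.19 -3.35  3.43] [ 15.4  -8.7 -10.7] [54.2  5.6 13.1]
60 [-40.99  -5.76   1.85] [-53.9  -8.1 -10.6] [-17.2   2.5  11. ]
top top face 41 along [-32.7 -32.6 -19.4 -19.3] across [-5.2  1.   6.5] z [ 7.8 11.7 16.6]
top all 41 along [-32.7 -32.6 -19.4 -19.3] across [-5.2  1.   6.5] z [ 7.8 11.7 16.6]
41 [-25.78   0.86  11.78] [-32.7  -5.4   7.2] [-19.3   6.8  16.8]
```

View pics/s3.png

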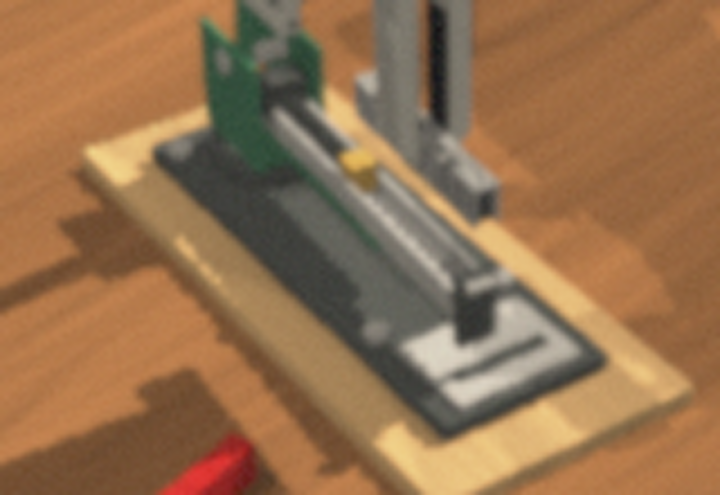

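The strip is held above and in front of the magazine, the brass follower is at (357,165) in the crop, and the nose is at (475,305). Both cameras agree that the arm line needs a shift of about -0.65 mm. I'll tilt the strip tail down above the channel.

Request:
{"name": "jog_arm", "arguments": {"plan": [0.0031,-0.0015,0,-0.75,-2.7,0,0.0031,-0.0015,0,-1.5,-5.5,0,0.0031,-0.0015,0,-2.25,-8.2,0,0.0031,-0.0015,0,-2.25,-8.2,0,0.0031,-0.0015,0,-2.25,-8.2,0,0.0031,-0.0015,0,-2.25,-8.2,0,0.0031,-0.0015,0,-2.25,-8.2,0,0.0031,-0.0015,0,-2.25,-8.2,0]}}

```text
clock: 5.7
eef_pos: [617.5, 2.3, 119.1]
eef_rot: [-3.142, -0.148, -0.268]
wrist_force: [0.1, -0.6, -0.7]
finger_gap: 12.1
finger_force: 25.0
```

Request:
{"name": "jog_arm", "arguments": {"plan": [0,0,-0.012,0,0,0,0,0,-0.022,0,0,0,0,0,-0.03,0,0,0,0,0,-0.0345,0,0,0,0,0,-0.0375,0,0,0,0,0,-0.0375,0,0,0,0,0,-0.0375,0,0,0,0,0,-0.0375,0,0,0]}}

```text
clock: 6.5
eef_pos: [617.6, 2.4, 82.1]
eef_rot: [-3.141, -0.149, -0.268]
wrist_force: [0.5, -0.3, -0.9]
finger_gap: 12.3
finger_force: 25.0
```

```bash
python3 - <<'E'
from h import *
s=manip.read_state(); print(s['eef_pos'],s['wrist_force'],s['moment'])
im,d=camera('scene')
a=cv2.resize(im[220:320,250:380],None,fx=6,fy=6,interpolation=cv2.INTER_CUBIC)
cv2.imwrite('pics/s4.png',a[...,::-1])
E
```

```text
[617.60463595   2.40059531  82.10406053] [ 0.49336829 -0.27123978 -0.94476   ] [ 0.06325239  0.08840399 -0.02676792]
```

View pics/s4.png

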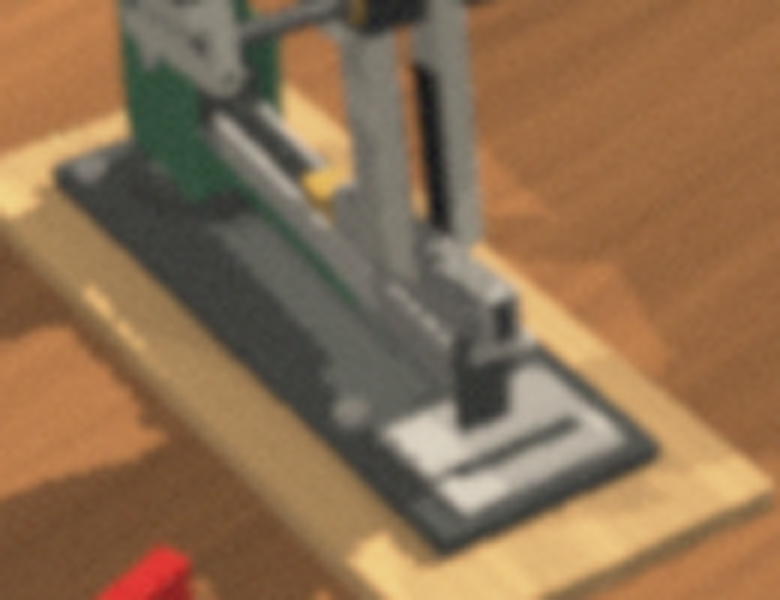

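The tail sits just in front of the follower (325,190) and the front stands above the nose (490,330), with no contact force. I'll push back slowly.

Request:
{"name": "jog_arm", "arguments": {"plan": [-0.0015,0.0004,0,0,0,0,-0.003,0.0008,0,0,0,0,-0.0045,0.0012,0,0,0,0,-0.006,0.0016,0,0,0,0,-0.0077,0.0021,0,0,0,0,-0.0077,0.0021,0,0,0,0,-0.0077,0.0021,0,0,0,0]}}

```text
clock: 7.25
eef_pos: [609.7, 4.5, 81.8]
eef_rot: [-3.142, -0.149, -0.268]
wrist_force: [0.3, -1.2, -0.2]
finger_gap: 12.3
finger_force: 25.0
```

Request:
{"name": "jog_arm", "arguments": {"plan": [-0.001,0.0003,0,0,0,0,-0.002,0.0005,0,0,0,0,-0.003,0.0008,0,0,0,0,-0.004,0.0011,0,0,0,0,-0.004,0.0011,0,0,0,0,-0.004,0.0011,0,0,0,0]}}

```text
clock: 7.85
eef_pos: [605.8, 5.6, 81.8]
eef_rot: [-3.142, -0.149, -0.268]
wrist_force: [4.1, -1.7, -0.2]
finger_gap: 12.1
finger_force: 25.0
```

Request:
{"name": "jog_arm", "arguments": {"plan": [-0.0015,0.0004,0,0,0,0,-0.003,0.0008,0,0,0,0,-0.0045,0.0012,0,0,0,0,-0.006,0.0016,0,0,0,0,-0.0077,0.0021,0,0,0,0,-0.0082,0.0023,0,0,0,0,-0.0082,0.0023,0,0,0,0,-0.0082,0.0023,0,0,0,0]}}

```text
clock: 8.65
eef_pos: [597.6, 7.9, 81.9]
eef_rot: [-3.142, -0.149, -0.268]
wrist_force: [4.3, -1.3, 0.7]
finger_gap: 12.2
finger_force: 25.0
```

```bash
python3 - <<'E'
from h import *
s=manip.read_state(); print(s['eef_pos'],s['wrist_force'],s['moment'])
im,d=camera('scene')
a=cv2.resize(im[220:320,250:380],None,fx=6,fy=6,interpolation=cv2.INTER_CUBIC)
cv2.imwrite('pics/s5.png',a[...,::-1])
E
```

```text
[597.55670169   7.88717834  81.88278941] [ 4.27918603 -1.30473103  0.71253345] [-0.23062122 -0.85502148  0.00891555]
```

View pics/s5.png

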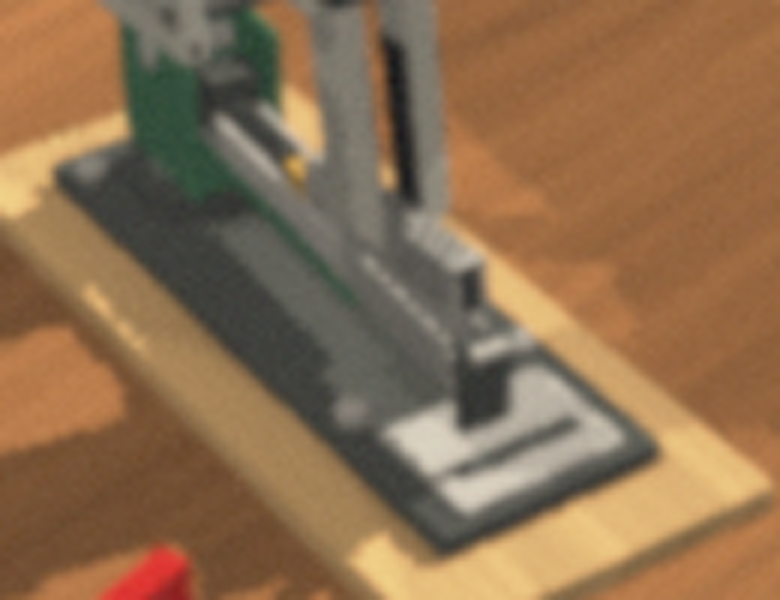

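Request:
{"name": "jog_arm", "arguments": {"plan": [-0.0015,0.0004,0,0,0,0,-0.0015,0.0004,-0.001,0.28,1.03,0,-0.0015,0.0004,-0.002,0.56,2.05,0,-0.0015,0.0004,-0.003,0.84,3.07,0,-0.0015,0.0004,-0.004,1.12,4.1,0,-0.0015,0.0004,-0.004,1.12,4.1,0,-0.0015,0.0004,-0.004,1.12,4.1,0]}}

```text
clock: 9.4
eef_pos: [596.3, 8.2, 77.9]
eef_rot: [-3.142, -0.074, -0.268]
wrist_force: [5.8, -2.4, 0.6]
finger_gap: 12.0
finger_force: 25.0
```

Request:
{"name": "jog_arm", "arguments": {"plan": [0,0,-0.001,0.28,1.03,0,0,0,-0.002,0.56,2.05,0,0,0,-0.003,0.84,3.07,0,0,0,-0.0042,1.13,4.1,0,0,0,-0.0042,1.13,4.1,0,0,0,-0.0042,1.13,4.1,0]}}

```text
clock: 10.0
eef_pos: [596.4, 8.2, 73.8]
eef_rot: [-3.141, -0.0, -0.268]
wrist_force: [5.8, -2.1, 2.6]
finger_gap: 12.1
finger_force: 25.0
```

Request:
{"name": "jog_arm", "arguments": {"plan": [0.001,-0.0003,0,0,0,0,0.002,-0.0005,0,0,0,0,0.0029,-0.0008,0,0,0,0,0.0029,-0.0008,0,0,0,0,0.0029,-0.0008,0,0,0,0]}}

```text
clock: 10.5
eef_pos: [599.2, 7.4, 73.8]
eef_rot: [-3.141, -0.0, -0.268]
wrist_force: [5.3, -1.2, 2.2]
finger_gap: 12.2
finger_force: 25.0
```

Request:
{"name": "jog_arm", "arguments": {"plan": [0.001,-0.0003,0,0,0,0,0.001,-0.0003,0,0,0,0,0.001,-0.0003,0,0,0,0,0.001,-0.0003,0,0,0,0]}}

```text
clock: 10.9
eef_pos: [600.1, 7.2, 73.8]
eef_rot: [-3.141, -0.0, -0.268]
wrist_force: [4.5, -0.6, 2.0]
finger_gap: 12.3
finger_force: 25.0
```

Request:
{"name": "jog_arm", "arguments": {"plan": [0.001,-0.0003,0,0,0,0,0.001,-0.0003,0,0,0,0,0.001,-0.0003,0,0,0,0,0.001,-0.0003,0,0,0,0]}}

```text
clock: 11.3
eef_pos: [600.3, 7.1, 73.5]
eef_rot: [3.141, 0.002, -0.268]
wrist_force: [-2.9, 0.5, 5.5]
finger_gap: 12.5
finger_force: 25.0
```

Request:
{"name": "jog_arm", "arguments": {"plan": [-0.0005,0.0001,0,0,0,0,-0.0005,0.0001,-0.0004,0,0,0,-0.0005,0.0001,-0.0008,0,0,0,-0.0005,0.0001,-0.0012,0,0,0,-0.0005,0.0001,-0.0012,0,0,0]}}

```text
clock: 11.8
eef_pos: [600.3, 7.1, 72.5]
eef_rot: [-3.142, 0.0, -0.268]
wrist_force: [-0.0, -0.1, 5.9]
finger_gap: 11.9
finger_force: 25.0
```

Request:
{"name": "jog_arm", "arguments": {"plan": [0,0,-0.0004,0,0,0,0,0,-0.0008,0,0,0,0,0,-0.001,0,0,0,0,0,-0.001,0,0,0]}}

```text
clock: 12.2
eef_pos: [600.3, 7.1, 71.5]
eef_rot: [-3.142, 0.0, -0.268]
wrist_force: [-0.2, 0.1, 5.2]
finger_gap: 12.3
finger_force: 25.0
```

Request:
{"name": "jog_arm", "arguments": {"plan": [0,0,-0.0003,0,0,0,0,0,-0.0006,0,0,0,0,0,-0.0006,0,0,0]}}

```text
clock: 12.5
eef_pos: [600.3, 7.1, 70.9]
eef_rot: [-3.142, 0.0, -0.268]
wrist_force: [-0.1, -0.0, 5.7]
finger_gap: 12.5
finger_force: 25.0
```

Request:
{"name": "jog_arm", "arguments": {"plan": [0,0,-0.0003,0,0,0,0,0,-0.0006,0,0,0,0,0,-0.0006,0,0,0]}}

```text
clock: 12.8
eef_pos: [600.3, 7.1, 70.3]
eef_rot: [-3.142, 0.0, -0.268]
wrist_force: [-0.6, 0.6, 5.6]
finger_gap: 12.3
finger_force: 25.0
```

Request:
{"name": "jog_arm", "arguments": {"plan": [0,0,-0.0002,0,0,0,0,0,-0.0004,0,0,0,0,0,-0.0004,0,0,0]}}

```text
clock: 13.1
eef_pos: [600.4, 7.1, 70.1]
eef_rot: [-3.142, 0.0, -0.268]
wrist_force: [-0.8, 0.2, 6.9]
finger_gap: 12.4
finger_force: 25.0
```

Request:
{"name": "jog_arm", "arguments": {"plan": [0,0,-0.0003,0,0,0,0,0,-0.0005,0,0,0,0,0,-0.0005,0,0,0]}}

```text
clock: 13.4
eef_pos: [600.3, 7.1, 70.0]
eef_rot: [-3.142, 0.0, -0.268]
wrist_force: [-3.8, -0.1, 12.4]
finger_gap: 12.2
finger_force: 25.0
```

The strip is down on the floor. I'll relax, open and back off upward.

Request:
{"name": "jog_arm", "arguments": {"plan": [0,0,0.0005,0,0,0,0,0,0.0005,0,0,0,0,0,0.0005,0,0,0]}}

```text
clock: 13.7
eef_pos: [600.3, 7.1, 70.0]
eef_rot: [-3.142, 0.0, -0.268]
wrist_force: [-1.4, -0.0, 7.5]
finger_gap: 12.1
finger_force: 25.0
```

Request:
{"name": "jog_arm", "arguments": {"plan": [0,0,0,0,0,0,0,0,0,0,0,0,0,0,0,0,0,0,0,0,0,0,0,0,0,0,0,0.01,0,0,0,0,0,0.03,0,0,0,0,0,0.05,0,0,0,0,0,0.05,0,0,0,0,0,0.05,0,0,0], "claw": 0.03}}

```text
validation failed for argument at $.pl...
```

```bash
python3 - <<'E'
from h import *
s=manip.read_state(); print(s['eef_pos'],s['wrist_force'],s['finger_gap'])
im,d=camera('scene')
a=cv2.resize(im[220:320,250:380],None,fx=6,fy=6,interpolation=cv2.INTER_CUBIC)
cv2.imwrite('pics/s6.png',a[...,::-1])
E
```

```text
[600.3381135    7.0751126   70.03758719] [-1.42119004 -0.00762974  7.4671089 ] 12.124345352050026
```

View pics/s6.png

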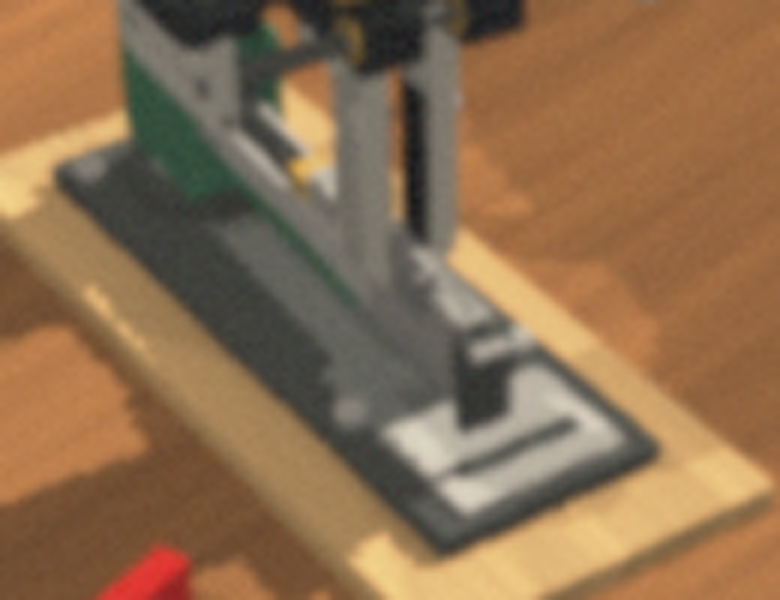

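The strip is seated behind the nose plate (front at about (460,320), nose at (480,345)) and the follower is behind it at (300,172). Now I'll open the fingers.

Request:
{"name": "jog_arm", "arguments": {"plan": [0,0,0,0,0,0,0,0,0,0,0,0,0,0,0,0,0,0,0,0,0,0,0,0,0,0,0,0,0,0], "claw": 0.03}}

```text
clock: 14.25
eef_pos: [600.3, 7.0, 69.6]
eef_rot: [3.142, 0.0, -0.268]
wrist_force: [0.9, -0.7, 0.8]
finger_gap: 29.5
finger_force: 0.0
```

Request:
{"name": "jog_arm", "arguments": {"plan": [0,0,0.005,0,0,0,0,0,0.02,0,0,0,0,0,0.035,0,0,0,0,0,0.035,0,0,0,0,0,0.035,0,0,0]}}

```text
clock: 14.75
eef_pos: [600.6, 7.0, 105.4]
eef_rot: [-3.141, -0.001, -0.268]
wrist_force: [0.1, -0.1, -0.2]
finger_gap: 29.9
finger_force: 0.0
```

Request:
{"name": "jog_arm", "arguments": {"plan": [0,0,0,0,0,0,0,0,0,0,0,0,0.001,0,-0.01,0,0,0,0.001,0,-0.02,0,0,0,0.001,0,-0.022,0,0,0,0.001,0,-0.0235,0,0,0,0.001,0,-0.0235,0,0,0,0.001,0,-0.0235,0,0,0], "claw": 0}}

```text
clock: 15.55
eef_pos: [600.9, 7.1, 81.1]
eef_rot: [3.141, 0.001, -0.268]
wrist_force: [-5.5, 0.6, 7.0]
finger_gap: 0.7
finger_force: 3.6
```

Request:
{"name": "jog_arm", "arguments": {"plan": [0,0,-0.0005,0,0,0,0,0,-0.001,0,0,0,0,0,-0.001,0,0,0]}}

```text
clock: 15.85
eef_pos: [601.0, 7.0, 81.0]
eef_rot: [3.141, 0.001, -0.268]
wrist_force: [-10.3, 0.2, 15.9]
finger_gap: 0.5
finger_force: 8.0
```

The strip is bedded: stiff at 16 N. I'll lift off and go up and behind the cap.

Request:
{"name": "jog_arm", "arguments": {"plan": [0,0,0.01,0,0,0,0,0,0.05,0,0,0,0,0,0.1,0,0,0,0,0,0.15,0,0,0,0,0,0.2,0,0,0,0,0,0.25,0,0,0,0,0,0.27,0,0,0,0,0,0.27,0,0,0,0,0,0.27,0,0,0]}}

```text
clock: 16.75
eef_pos: [601.4, 7.0, 349.1]
eef_rot: [3.141, 0.001, -0.268]
wrist_force: [0.8, 0.1, -1.3]
finger_gap: 0.7
finger_force: 0.0
```

Request:
{"name": "jog_arm", "arguments": {"plan": [-0.048,0.0132,0,0,0,0,-0.096,0.0264,0,0,0,0,-0.14,0.0385,0,0,0,0,-0.149,0.0407,0,0,0,0,-0.149,0.0407,0,0,0,0,-0.149,0.0407,0,0,0,0,-0.149,0.0407,0,0,0,0,-0.149,0.0407,-0.03,0,0,0,-0.149,0.0407,-0.065,0,0,0,-0.149,0.0407,-0.075,0,0,0,-0.149,0.0407,-0.075,0,0,0,-0.149,0.0407,-0.075,0,0,0]}}

```text
clock: 17.95
eef_pos: [453.2, 47.6, 276.4]
eef_rot: [-3.141, -0.001, -0.268]
wrist_force: [-0.3, 0.3, 1.2]
finger_gap: 0.4
finger_force: 0.0
```

```bash
python3 - <<'E'
from h import *
s=manip.read_state(); print(s['eef_pos'],s['wrist_force'],s['joints'])
M=np.array([581.05,12.35]);th=np.radians(-15.36);u=np.array([np.cos(th),np.sin(th)]);n=np.array([-u[1],u[0]])
im,d,W=cloud('scene')
w=W.reshape(-1,3); c=im.reshape(-1,3).astype(int)
q=np.c_[(w[:,:2]-M)@u+125.3-1.2,(w[:,:2]-M)@n+1.9,w[:,2]]
k=np.isfinite(w).all(1)&(c[:,1]>c[:,0]*1.2)&(np.abs(q[:,1])<25)&(np.abs(q[:,0])<80)&(w[:,2]>100)
for z in range(100,320,30):
    j=k&(q[:,2]>z)&(q[:,2]<z+30)
    if j.sum()>5: print(z,j.sum(),np.percentile(q[j,0],[5,50,95]).round(1),np.percentile(q[j,1],[2,50,98]).round(1))
def prof(dn):
    for a in range(60,210,10):
        j=np.isfinite(w).all(1)&(np.abs(q[:,0]-a)<5)&(np.abs(q[:,1])<6.2)&(q[:,2]>40)&(q[:,2]<100)
        if j.sum(): print(a,j.sum(),np.percentile(q[j,2],[50,95]).round(1),end='; ')
prof(0)
cv2.imwrite('pics/s7.png',cv2.resize(im[80:320,200:400],None,fx=2.5,fy=2.5,interpolation=cv2.INTER_CUBIC)[...,::-1])
E
```

```text
[453.15199713  47.61584376 276.43990618] [-0.30964912  0.34228136  1.16547096] [ 2.42859902e-02  3.61413822e-02  1.66347381e+00 -8.79756075e-06
  1.44083648e+00  1.86322543e+00]
100 132 [-0.1  4.2 15.9] [-13.2   2.7  14. ]
130 143 [ 3.4  8.1 19.8] [-13.1   3.3  13.4]
160 152 [ 7.6 12.1 23.1] [-13.5   2.9  13.7]
190 161 [12.  16.1 28. ] [-13.2   2.7  13.8]
220 176 [16.1 19.7 31.2] [-13.4   3.8  13.8]
250 137 [20.1 23.3 33.7] [-12.3   2.   13.5]
280 90 [25.2 29.6 42.8] [-13.9  -9.6  13.2]
60 16 [69.9 73.3]; 70 15 [70.8 74.7]; 80 14 [74.8 76.8]; 90 19 [75.5 78.6]; 100 25 [77.7 81.2]; 110 31 [78.1 81.3]; 120 29 [78.4 81.6]; 130 24 [79.2 80.9]; 140 23 [78.9 81.2]; 150 31 [79.7 81.6]; 160 31 [79.7 81. ]; 170 32 [79.2 80.8]; 180 30 [78.7 81.2]; 190 31 [79.1 80.8]; 200 83 [61.6 78.9];
```

View pics/s7.png

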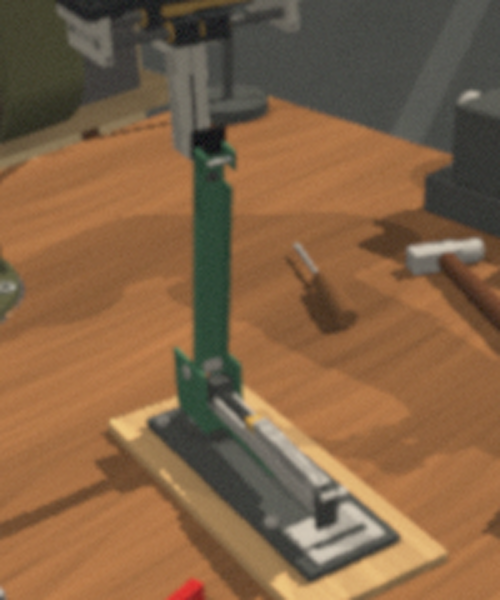

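The cap is upright with the closed fingers behind it at (190,130) in the crop, and the strip lies level in the channel (top about 79–81 mm along its whole length). Next I'll work out the arc rows.

```bash
python3 - <<'E'
import numpy as np
M=np.array([581.05,12.35]);th=np.radians(-15.36);u=np.array([np.cos(th),np.sin(th)])
p0=np.array([452.7,47.7,276]);r,h=193,3
for f in [82.7,79,75,71,67,63,59,55,51,47,43,39,35,31,27,23,19,15,12,9,7,5,3,1,0]:
    a=np.radians(f); s=r*np.cos(a)-h*np.sin(a)-8; z=83.8+r*np.sin(a)+h*np.cos(a)
    xy=M+(s-125.3)*u; print(f,((np.r_[xy,z]-p0)/1000).round(4))
E
```

```text
82.7 [ 0.0206 -0.0057 -0.0004]
79 [ 0.0325 -0.009  -0.0022]
75 [ 0.0452 -0.0125 -0.005 ]
71 [ 0.0577 -0.0159 -0.0087]
67 [ 0.0699 -0.0193 -0.0134]
63 [ 0.0817 -0.0225 -0.0189]
59 [ 0.0932 -0.0257 -0.0252]
55 [ 0.1042 -0.0287 -0.0324]
51 [ 0.1147 -0.0316 -0.0403]
47 [ 0.1246 -0.0343 -0.049 ]
43 [ 0.1339 -0.0369 -0.0584]
39 [ 0.1426 -0.0393 -0.0684]
35 [ 0.1506 -0.0415 -0.079 ]
31 [ 0.1578 -0.0435 -0.0902]
27 [ 0.1643 -0.0452 -0.1019]
23 [ 0.17   -0.0468 -0.114 ]
19 [ 0.1748 -0.0481 -0.1265]
15 [ 0.1788 -0.0492 -0.1394]
12 [ 0.1812 -0.0499 -0.1491]
9 [ 0.1832 -0.0504 -0.159 ]
7 [ 0.1842 -0.0507 -0.1657]
5 [ 0.185  -0.0509 -0.1724]
3 [ 0.1855 -0.0511 -0.1791]
1 [ 0.1858 -0.0511 -0.1858]
0 [ 0.1859 -0.0512 -0.1892]
```

Request:
{"name": "jog_arm", "arguments": {"plan": [0.01,-0.0028,0,0,0,0,0.016,-0.0044,0,0,0,0,0.0206,-0.0057,-0.0004,0,0,0,0.0265,-0.0073,-0.0012,0,0,0,0.0325,-0.009,-0.0022,0,0,0,0.0388,-0.0107,-0.0036,0,0,0,0.0452,-0.0125,-0.005,0,0,0,0.0515,-0.0142,-0.0068,0,0,0,0.0577,-0.0159,-0.0087,0,0,0,0.0577,-0.0159,-0.0087,0,0,0]}}

```text
clock: 19.0
eef_pos: [510.6, 31.6, 266.0]
eef_rot: [3.141, 0.001, -0.268]
wrist_force: [-0.5, -0.0, -0.3]
finger_gap: 0.4
finger_force: 0.0
```

```bash
cat > cap.py <<'E'
from h import *
s=manip.read_state(); print(s['eef_pos'],s['wrist_force'])
M=np.array([581.05,12.35]);th=np.radians(-15.36);u=np.array([np.cos(th),np.sin(th)]);n=np.array([-u[1],u[0]])
im,d,W=cloud('scene')
w=W.reshape(-1,3); c=im.reshape(-1,3).astype(int)
q=np.c_[(w[:,:2]-M)@u+124.1,(w[:,:2]-M)@n+1.9,w[:,2]]
k=np.isfinite(w).all(1)&(c[:,1]>c[:,0]*1.2)&(np.abs(q[:,1])<25)&(q[:,0]>-60)&(q[:,0]<250)&(w[:,2]>85)
R_=np.hypot(q[:,0],q[:,2]-84); k&=(R_>80)&(R_<240)
print(k.sum(),'deg',np.percentile(np.degrees(np.arctan2(q[k,2]-84,q[k,0])),[10,50,90]))
E
python3 cap.py
```

```text
[510.63199279  31.57557712 265.99838733] [-0.54546549 -0.04760642 -0.30764277]
628 deg [65.55133848 69.6983807  70.93722055]
```

The cap is following, now at about 70°. I'll continue along the arc.

Request:
{"name": "jog_arm", "arguments": {"plan": [0.0122,-0.0034,-0.0047,0,0,0,0.024,-0.0066,-0.0102,0,0,0,0.0355,-0.0098,-0.0165,0,0,0,0.0465,-0.0128,-0.0237,0,0,0,0.057,-0.0157,-0.0316,0,0,0,0.0669,-0.0184,-0.0403,0,0,0,0.0762,-0.021,-0.0497,0,0,0,0.0849,-0.0234,-0.0597,0,0,0,0.0929,-0.0256,-0.0703,0,0,0,0.1001,-0.0276,-0.0815,0,0,0,0.1066,-0.0293,-0.0932,0,0,0,0.1123,-0.0309,-0.1053,0,0,0,0.1171,-0.0322,-0.1178,0,0,0,0.1211,-0.0333,-0.1307,0,0,0,0.1235,-0.034,-0.1404,0,0,0,0.1255,-0.0345,-0.1503,0,0,0,0.1255,-0.0345,-0.1503,0,0,0,0.1255,-0.0345,-0.1503,0,0,0]}}

```text
clock: 20.85
eef_pos: [635.7, -2.7, 116.4]
eef_rot: [-3.142, -0.0, -0.268]
wrist_force: [-0.6, -0.8, -0.4]
finger_gap: 0.5
finger_force: 0.0
```

```bash
python3 cap.py
```

```text
[635.65666666  -2.65679981 116.39726378] [-0.58041218 -0.75051785 -0.37063141]
372 deg [3.62802809 8.0639891  8.81868274]
```

Request:
{"name": "jog_arm", "arguments": {"plan": [0.0005,0,-0.004,0,0,0,0.001,-0.0003,-0.008,0,0,0,0.0015,-0.0005,-0.012,0,0,0,0.002,-0.0006,-0.016,0,0,0,0.002,-0.0006,-0.019,0,0,0,0.002,-0.0006,-0.019,0,0,0,0.002,-0.0006,-0.019,0,0,0]}}

```text
clock: 21.6
eef_pos: [637.6, -3.3, 97.2]
eef_rot: [-3.142, 0.0, -0.268]
wrist_force: [-0.6, -0.5, -0.0]
finger_gap: 0.5
finger_force: 0.0
```

Request:
{"name": "jog_arm", "arguments": {"plan": [0,0,-0.0005,0,0,0,0,0,-0.001,0,0,0,0,0,-0.0015,0,0,0,0,0,-0.0015,0,0,0]}}

```text
clock: 22.0
eef_pos: [637.6, -3.3, 95.8]
eef_rot: [3.142, -0.0, -0.268]
wrist_force: [-0.2, 0.1, 0.6]
finger_gap: 0.3
finger_force: 0.0
```

Request:
{"name": "jog_arm", "arguments": {"plan": [0,0,-0.0005,0,0,0,0,0,-0.001,0,0,0,0,0,-0.0015,0,0,0,0,0,-0.002,0,0,0,0,0,-0.002,0,0,0]}}

```text
clock: 22.5
eef_pos: [637.6, -3.3, 93.7]
eef_rot: [-3.142, 0.0, -0.268]
wrist_force: [-0.3, -1.0, 0.5]
finger_gap: 0.6
finger_force: 0.0
```

Request:
{"name": "jog_arm", "arguments": {"plan": [0,0,-0.0004,0,0,0,0,0,-0.0008,0,0,0,0,0,-0.001,0,0,0,0,0,-0.001,0,0,0]}}

```text
clock: 22.9
eef_pos: [637.7, -3.3, 92.9]
eef_rot: [-3.142, -0.0, -0.268]
wrist_force: [-1.0, -0.5, 1.4]
finger_gap: 0.1
finger_force: 0.7
```

Near the catch. I'll take smaller presses from here.

Request:
{"name": "jog_arm", "arguments": {"plan": [0,0,-0.0003,0,0,0,0,0,-0.0006,0,0,0,0,0,-0.0006,0,0,0]}}

```text
clock: 23.2
eef_pos: [637.7, -3.3, 92.5]
eef_rot: [-3.141, -0.0, -0.268]
wrist_force: [-1.5, 0.3, 4.7]
finger_gap: 0.3
finger_force: 2.4
```

Request:
{"name": "jog_arm", "arguments": {"plan": [0,0,-0.0003,0,0,0,0,0,-0.0006,0,0,0,0,0,-0.0006,0,0,0]}}

```text
clock: 23.5
eef_pos: [637.8, -3.3, 92.3]
eef_rot: [-3.141, -0.001, -0.268]
wrist_force: [-3.7, 0.1, 7.9]
finger_gap: 0.6
finger_force: 4.2
```

Request:
{"name": "jog_arm", "arguments": {"plan": [0,0,-0.0003,0,0,0,0,0,-0.0006,0,0,0,0,0,-0.0006,0,0,0]}}

```text
clock: 23.8
eef_pos: [637.8, -3.3, 92.0]
eef_rot: [-3.141, -0.001, -0.268]
wrist_force: [-3.2, 1.0, 11.1]
finger_gap: 0.7
finger_force: 5.3
```

Request:
{"name": "jog_arm", "arguments": {"plan": [0,0,-0.0003,0,0,0,0,0,-0.0005,0,0,0,0,0,-0.0005,0,0,0]}}

```text
clock: 24.1
eef_pos: [637.8, -3.3, 91.2]
eef_rot: [-3.141, -0.001, -0.268]
wrist_force: [-3.3, 0.0, 8.3]
finger_gap: 0.4
finger_force: 4.1
```

Request:
{"name": "jog_arm", "arguments": {"plan": [0,0,-0.0003,0,0,0,0,0,-0.0005,0,0,0,0,0,-0.0005,0,0,0]}}

```text
clock: 24.4
eef_pos: [637.8, -3.3, 90.4]
eef_rot: [-3.141, -0.001, -0.268]
wrist_force: [-1.8, 0.3, 5.9]
finger_gap: 0.2
finger_force: 2.8
```

Giving way now; I'll follow it down.

Request:
{"name": "jog_arm", "arguments": {"plan": [0,0,-0.0005,0,0,0,0,0,-0.001,0,0,0,0,0,-0.0015,0,0,0,0,0,-0.0015,0,0,0]}}

```text
clock: 24.8
eef_pos: [637.7, -3.3, 88.2]
eef_rot: [-3.142, -0.0, -0.268]
wrist_force: [0.6, -0.2, 0.7]
finger_gap: 0.3
finger_force: 0.6
```

Request:
{"name": "jog_arm", "arguments": {"plan": [0,0,-0.0004,0,0,0,0,0,-0.0008,0,0,0,0,0,-0.001,0,0,0,0,0,-0.001,0,0,0]}}

```text
clock: 25.2
eef_pos: [637.4, -3.3, 87.2]
eef_rot: [3.142, 0.001, -0.268]
wrist_force: [0.3, 0.4, -0.0]
finger_gap: 0.5
finger_force: 0.0
```

```bash
python3 cap.py
```

```text
[637.40985875  -3.25514012  87.1626174 ] [ 0.34410796  0.36931765 -0.00236551]
113 deg [0.39932326 0.66380228 1.07931147]
```

Request:
{"name": "jog_arm", "arguments": {"plan": [0,0,-0.0005,0,0,0,0,0,-0.001,0,0,0,0,0,-0.001,0,0,0]}}

```text
clock: 25.55
eef_pos: [637.6, -3.3, 86.3]
eef_rot: [3.142, 0.0, -0.268]
wrist_force: [-0.7, 0.7, -0.3]
finger_gap: 0.3
finger_force: 0.0
```

Request:
{"name": "jog_arm", "arguments": {"plan": [0,0,-0.0004,0,0,0,0,0,-0.0008,0,0,0,0,0,-0.0008,0,0,0]}}

```text
clock: 25.85
eef_pos: [637.6, -3.3, 85.7]
eef_rot: [-3.142, -0.0, -0.268]
wrist_force: [0.1, -0.8, -0.4]
finger_gap: 0.7
finger_force: 0.0
```

Request:
{"name": "jog_arm", "arguments": {"plan": [0,0,-0.0004,0,0,0,0,0,-0.0008,0,0,0,0,0,-0.0008,0,0,0]}}

```text
clock: 26.15
eef_pos: [637.7, -3.3, 85.4]
eef_rot: [-3.142, -0.0, -0.268]
wrist_force: [-3.1, -0.4, 5.1]
finger_gap: 0.5
finger_force: 2.9
```

Request:
{"name": "jog_arm", "arguments": {"plan": [0,0,-0.0004,0,0,0,0,0,-0.0008,0,0,0,0,0,-0.0008,0,0,0]}}

```text
clock: 26.45
eef_pos: [637.8, -3.3, 85.2]
eef_rot: [-3.141, -0.001, -0.268]
wrist_force: [-4.5, 0.9, 11.3]
finger_gap: 0.9
finger_force: 5.4
```

Firm stop at about 85.2 mm, so the cap is home. I'll retreat and check.

Request:
{"name": "jog_arm", "arguments": {"plan": [0,0,0.002,0,0,0,0,0,0.03,0,0,0,0,0,0.07,0,0,0,0,0,0.12,0,0,0,0,0,0.17,0,0,0,0,0,0.17,0,0,0,0,0,0.17,0,0,0,0,0,0.17,0,0,0,0,0,0.17,0,0,0]}}

```text
clock: 27.35
eef_pos: [637.2, -3.3, 252.3]
eef_rot: [3.141, 0.003, -0.268]
wrist_force: [-0.0, 0.2, -0.0]
finger_gap: 0.6
finger_force: 0.0
```

```bash
cat >> cap.py <<'E'
j=k&(np.abs(q[:,1])<11)&(q[:,0]>60)&(q[:,0]<225); print('slope deg',np.degrees(np.polyfit(q[j,0],q[j,2],1)[0]),np.median(q[j,2]))
cv2.imwrite('pics/s8.png',cv2.resize(im[210:320,225:385],None,fx=4.5,fy=4.5,interpolation=cv2.INTER_CUBIC)[...,::-1])
E
sed -i 's/w\[:,2\]>85)/w[:,2]>78)/' cap.py; python3 cap.py
```

```text
[637.21884651  -3.27126954 252.2761824 ] [-0.00826568  0.15912575 -0.00603452]
378 deg [-1.00511787  0.12504574  0.67625294]
slope deg 0.4822017747082484 84.64064620400927
```

View pics/s8.png

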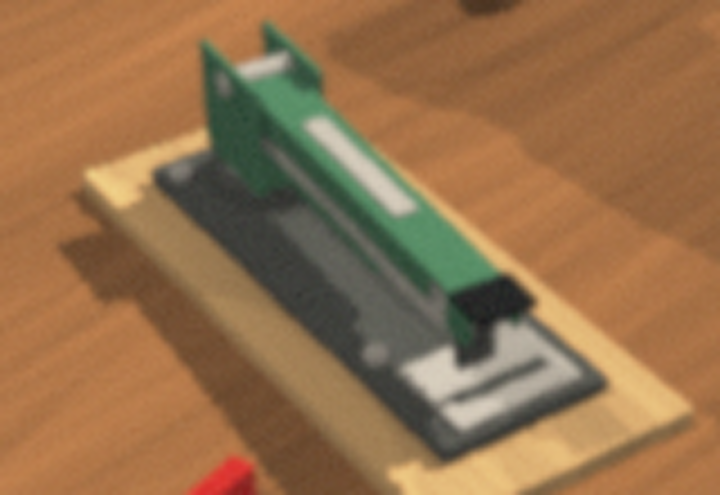

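The cap rail lies flat over the magazine with its black nose end at (495,295), and the arm is clear. I'm handing in.

```bash
python3 -c "
from cell import manip
print(manip.sign_off())"
```

```text
the job is handed in; nothing more can be done
None
```

The full strip is bedded in the magazine, the cap rail is pressed shut and caught with the arm clear, and the job was handed in at about 27 s of the 72 s; the hand-in returned no verdict.

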